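# Free the child-safety hook of the wide detergent locker

## Robot

A 6-joint arm with a two-finger parallel gripper is mounted at the origin on the work surface. World frame = base frame: x ahead of the robot, y to its left, z up, the work surface at z = 0. Lengths are in mm, angles in rad, forces in N, time in s.
With the tool pointing down it reaches from about 400 to 925 mm from the base axis. Payload 12.5 kg.
Tool frame: the origin (TCP) lies between the finger pads; the fingertips stand 17 mm ahead of it and the grasp point (between the pads) lies 2 mm behind it; z points along the fingers, y is the line along which they close (so a half turn about z gives the same grasp; the last joint's range is limited). The gripper opens to 95 mm and grips with 3 to 60 N. Pads are 20 mm wide; open, the fingers measure 119 mm over their backs; the gripper's body (75 mm by 180 mm) begins 59 mm behind the grasp point.
Start: joints at [-0.106, 0.491, 1.559, -0, 1.092, -0.106], TCP at [625.016, 0.021, 231.661] pointing down, gripper open.
Joint ranges: [-3.1, 3.1], [-0.84, 2.19], [0.05, 2.79], [-1.13, 4.28], [0.06, 2.93], [-2.69, 2.69]. Speed limits (rad/s): [2.22, 2.22, 2.79, 3.14, 3.14, 3.14].

## Interface

Orientations are given as a rotation vector (axis times angle).
In Python, from cell import * gives the robot as it stands.
- The arm moves only by the tool carry_out, never from a script. Its argument "steps" is a list of rows, each a list of 6 numbers: the shift along the world's x, y, z in m, then the turn, a rotation vector about the world's x, y, z in rad. A call has exactly 8 rows; each row is the pose to reach, as a shift and turn from the pose commanded when the call began; what a row does not reach only later rows make up. A row lasts 1/12 s, in which the tool goes at most 41.7 mm and 7.16 degrees, less where a joint would pass 70% of its speed; a pose out of reach is approached as far as the arm can. A call with a gripper value outside its range is refused whole. "gripper" is the gripper command: -1 is fully open, 1 is shut, values between are in proportion, set as the call begins (left out, the last holds). The fingers move at their own pace and stop on an object; the grip force is fixed at half the most. Time passes only in rows, so rows that repeat a pose let the fingers close, or fill a call up. It gives the time, the measured TCP pose, the force, the opening and the grip force at its end, in the units of the state.
- observe(): the state, without advancing time (a new reading comes with each control period).
- camera(name): name is "scene" or "side" or "wrist"; returns a dict with "img" (480x640x3 uint8, red, green, blue), "fov_y" (degrees; the focal length in pixels is half the picture's height over the tangent of half this angle, whatever the lens; pixels are square), "cx", "cy" (the principal point, pixels), "pose" (4x4, takes a point from camera to world coordinates); the wrist camera has in their place "mount" (4x4, takes a point from camera to tool coordinates, whose origin is the TCP and whose axes are the flange's). Camera axes: x right, y down, z forward; pixel columns grow to the right and rows downward; lengths in mm; the calibration is good to about 2 mm. A picture is of the moment at which its call begins: read the wrist's pose just before it. There is no depth.
- close_job(): hands the job in; it is judged then, once.
The state is a dict: "time": time; "joint_positions": joint angles; "dq": joint speeds; "joint_torque": joint torques, N m; "eef_pos": TCP position; "eef_rot": TCP orientation; "ft_force": force on the tool from outside, world axes, zero at the start; "moment": the same for the moment, N m; "opening": finger opening in mm; "grip_force": force on a finger pad.
Only numpy, scipy, OpenCV 4.12 (cv2) and the standard library are available. Lean on these libraries where they do the work, as an engineer would, in place of code of your own. Each camera call takes 0.05 s, during which the arm holds its last target. There are 200 camera calls.

## Task

Two low drop-front detergent lockers stand on the laundry shelf, each door standing ajar on a child-safety hook. On the wider locker, press the sprung hook down through the gap behind the top of the door and, while it is down, draw the door towards the front so that it drops fully open. Leave the narrow locker latched.

Things in the scene. Friction and masses are not known exactly. Their poses are not given: they have to be found in the camera images.
- wide_locker: White locker fixed to the shelf, 150 deep (x), 250 wide (y), 200 high; its twin is 150 wide. Origin: centre of underside; +x to its back. Open front edge at x=-75 mm. Front door: panel 8 thick, 187 long, hinged at its foot (x=-79, z=22); latched it leans 0.35 rad outward (-x), top edge level with the locker's top. Gap between door and front edge: 59 wide at the top, 47 wide 36 mm down.
- wide_locker_pad (a point): Centre of the top of the hook's grey press pad (30 by 36 mm) in mid-gap: x=-99, y=0, z=190 of the locker when latched, 10 below its top. Carried by the door. Goes straight down against a spring (3 N, 8 N at its stop 24 mm down); 13 mm down it is clear of its catch; let go, it rises and catches again unless the door has moved. Shut fingers fit on it; held down and moved to -x they push the door.
- wide_locker_door (a joint): Wide locker's door angle, rad: 0 latched (goes no further in), grows as its top comes forward and down; stop at 1.18, nearly flat in front of the locker. The stiff hinge holds it up to about 0.15; drawn forward past 0.25 (top edge about 45 mm forward) it falls on by itself to the stop in a few seconds.
- narrow_locker_door (a joint): The same angle for the narrow locker (150 wide, otherwise alike, with its own hook); it must stay latched at 0.

How it is judged:
By the outcome, as a careful person would: the job done as asked, in the order asked, and still so for the second after the job is handed in, with the robot touching nothing.
It also fails if it takes over 32 s, if anything falls off the work surface, if the arm or the gripper's body presses on something with over 40 N, if the wrist force passes 120 N, or if a joint passes its speed limit or range.

## Working session

There is one attempt and no reset: what is moved stays moved. The work goes in short steps, Python scripts to look and compute and a tool call to move; the robot and the scene stay as the last step left them, time stands still between calls to the robot, and variables do not carry over. Pictures are saved under pics/ and viewed, at most 10 in all, crops included, and the job is handed in when it is done.

Besides the shell and the picture viewer there is one more tool, called as a command line: name --pt "numbers of a row" for each row, then --argument value for the rest. carry_out: Moves the arm, as the interface text tells. Its arguments: {"type":"object","properties":{"steps":{"type":"array"},"gripper":{"type":"number"}},"required":["steps"]}

```bash
mkdir -p pics; python3 - <<'E'
from cell import *
import cv2,numpy as np
s=observe();print(s['time'],s['eef_pos'],s['eef_rot'])
for n in("scene","side"):
    c=camera(n);cv2.imwrite(f'pics/{n}0.png',c['img'][:,:,::-1]);print(n,c['fov_y'],c['cx'],c['cy'],np.round(c['pose'],3).tolist())
E
```

```text
0.0 [6.24777516e+02 4.02131884e-02 2.31046679e+02] [-2.22081862e+00 -2.22083705e+00  1.12663841e-03]
scene 42.683141656746145 322.8735704164166 243.0696455207592 [[0.992, 0.12, -0.034, 607.776], [0.125, -0.953, 0.276, -340.899], [0.001, -0.278, -0.961, 1211.721], [0.0, 0.0, 0.0, 1.0]]
side 43.82216303724358 305.6102125375975 240.22908700953508 [[0.433, 0.857, -0.281, 870.577], [0.902, -0.41, 0.137, -164.002], [0.002, -0.312, -0.95, 1121.231], [0.0, 0.0, 0.0, 1.0]]
```

View pics/scene0.png

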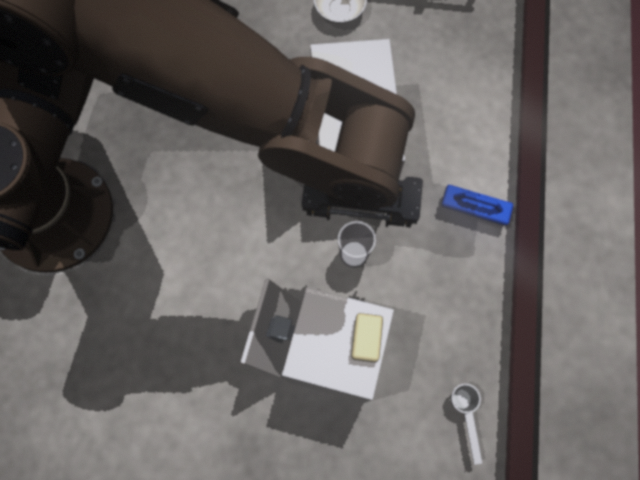

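View pics/side0.png

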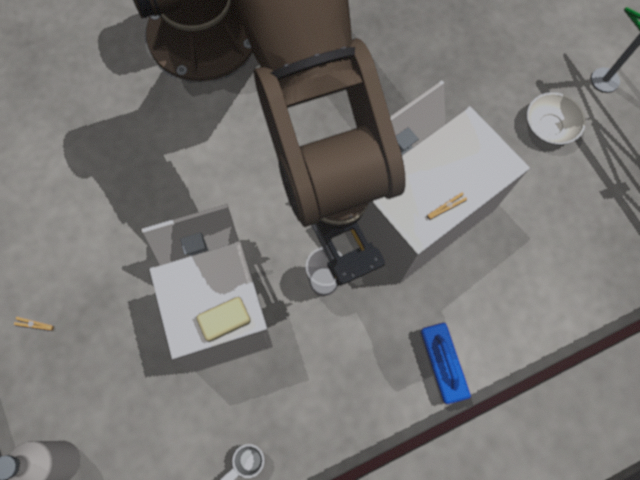

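The scene view shows the narrow locker (roof corners near (305,290), (393,308), (373,398), (283,375)). In the side view the wide locker's roof corners are near (472,108), (527,168), (417,250), and its pad is near (405,138), partly behind the arm.

```bash
cat > h.py <<'E'
from cell import *
import cv2,numpy as np
def ray(c,u,v,z,P=None):
    P=c['pose'] if P is None else P
    f=240/np.tan(np.radians(c['fov_y']/2))
    d=P[:3,:3]@np.array([(u-c['cx'])/f,(v-c['cy'])/f,1]);return P[:3,3]+d*(z-P[2,3])/d[2]
E
python3 - <<'E'
from h import *
c=camera('side');p=lambda u,v,z:np.round(ray(c,u,v,z)[:2],1)
for n,l in(('wide',[(472,108),(527,168),(417,250),(443,84)]),('narrow',[(151,268),(240,243),(266,329),(172,357),(144,230),(227,207)])):
    print(n,[p(*q,200).tolist() for q in l])
print('pads',p(405,138,190),p(193,243,190))
im=c['img'];cv2.imwrite('pics/s1.png',cv2.resize(im[60:270,340:560,::-1],None,fx=2.8,fy=2.8,interpolation=2))
E
```

```text
wide [[504.2, 337.7], [644.1, 362.8], [691.0, 124.1], [440.0, 315.9]]
narrow [[533.4, -274.5], [556.4, -129.2], [702.2, -149.2], [679.2, -296.3], [468.2, -261.7], [489.7, -123.5]]
pads [501.  207.5] [ 519.7 -198.3]
```

View pics/s1.png

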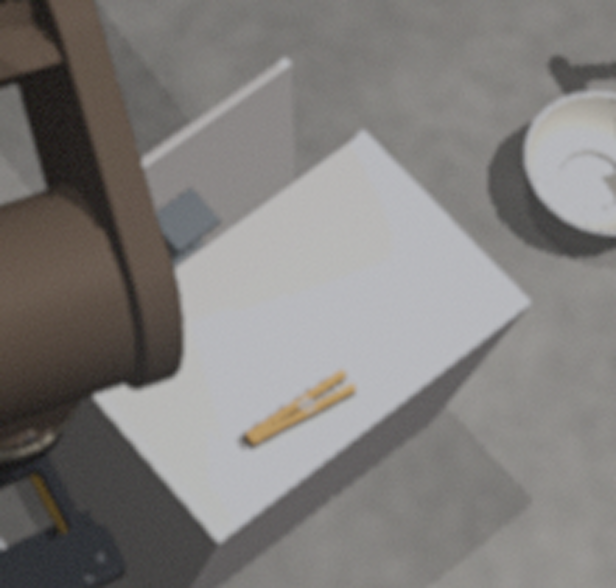

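Refined corners give pad ≈ (500, 211) and yaw ≈ 0.19. The spread against the known sizes is about 7 mm, good enough for the approach. I'll hover above it with the fingers shut and take a closer look.

carry_out --pt "0 0 0.035 0 0 0" --pt "-0.01 0.02 0.07 0 0 0.02" --pt "-0.03 0.05 0.08 0 0 0.05" --pt "-0.05 0.085 0.08 0 0 0.09" --pt "-0.07 0.12 0.08 0 0 0.12" --pt "-0.09 0.15 0.08 0 0 0.15" --pt "-0.11 0.185 0.08 0 0 0.18" --pt "-0.125 0.21 0.08 0 0 0.19" --gripper 1

```text
time: 0.82
eef_pos: [498.2, 212.0, 311.7]
eef_rot: [-1.998, -2.424, -0.0]
ft_force: [1.1, -0.2, -0.7]
opening: 47.2
grip_force: 0.0
```

```bash
python3 - <<'E'
from h import *
s=observe();print(s['time'],s['eef_pos'],s['eef_rot'],s['ft_force'],s['opening'])
c=camera('wrist');cv2.imwrite('pics/w1.png',c['img'][:,:,::-1]);print(np.round(c['mount'],3).tolist(),c['fov_y'],c['cx'],c['cy'])
c=camera('scene');cv2.imwrite('pics/s2.png',c['img'][:,:,::-1])
c=camera('side');cv2.imwrite('pics/s3.png',c['img'][:,:,::-1])
E
```

```text
0.8167 [498.18085594 212.04746358 311.70846656] [-1.99760389e+00 -2.42424374e+00 -1.47554773e-04] [ 1.07097759 -0.1702669  -0.65799294] 47.187361856996674
[[0.0, -0.964, -0.266, 74.928], [1.0, 0.0, 0.001, 0.073], [-0.0, -0.266, 0.964, -151.575], [0.0, 0.0, 0.0, 1.0]] 69.55567686884346 318.43527319937914 237.9881692183263
```

View pics/w1.png

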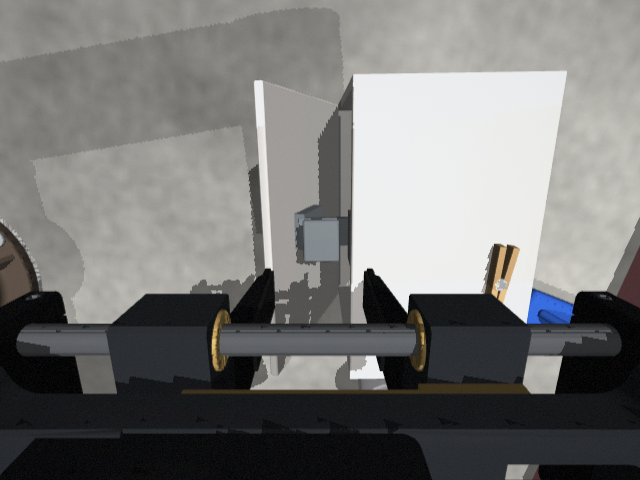

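View pics/s2.png

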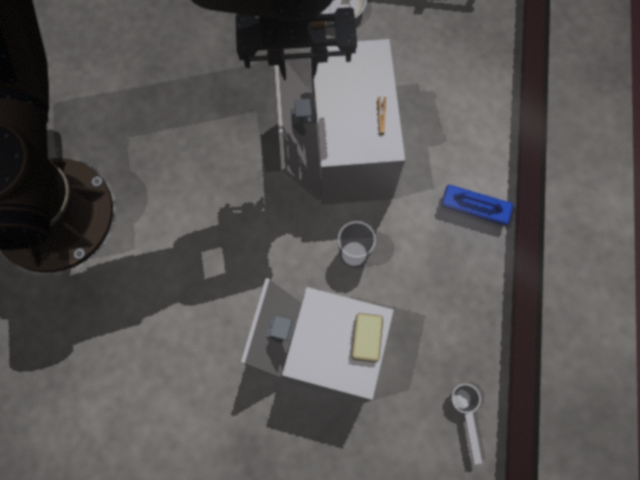

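The wrist view shows the pad top at about (305–339, 219–262), the wide roof corners at (354,73) and (566,71), and the roof front edge at x≈351. The scene view shows the wide roof clear, with corners (390,40), (403,160), (320,163) and the pad at (301,108).

```bash
python3 - <<'E'
from h import *
from scipy.spatial.transform import Rotation as R
s=observe();c=camera('wrist')
T=np.eye(4);T[:3,:3]=R.from_rotvec(s['eef_rot']).as_matrix();T[:3,3]=s['eef_pos'];P=T@c['mount']
q=lambda u,v,z:np.round(ray(c,u,v,z,P)[:2],1).tolist()
print('wrist pad',q(322,240,190),[q(*a,190) for a in((305,219),(339,219),(305,262),(339,262))],'corners',q(354,73,200),q(566,71,200),q(351,379,200),'door',q(258,82,200))
d=camera('scene');r=lambda u,v,z:np.round(ray(d,u,v,z)[:2],1).tolist()
print('scene pad',r(301,108,190),'corners',r(390,40,200),r(403,160,200),r(320,163,200))
e=camera('side');print('side corners',[np.round(ray(e,*a,200)[:2],1).tolist() for a in((469.6,106.4),(528.9,167.9),(417.9,253.9))])
E
```

```text
wrist pad [502.6, 209.9] [[485.6, 224.6], [512.6, 229.8], [492.3, 188.4], [520.3, 193.9]] corners [500.2, 335.8] [645.1, 365.5] [552.4, 91.4] door [435.3, 317.2]
scene pad [499.0, 205.7] corners [648.2, 363.6] [694.6, 120.9] [548.4, 96.6]
side corners [[499.6, 335.5], [645.3, 365.8], [697.4, 122.2]]
```

Wrist, scene and side views agree: pad (502, 209), yaw ≈ 0.20. Descending to just above it.

carry_out --pt "0.002 -0.001 -0.015 0 0 0.01" --pt "0.003 -0.002 -0.035 0 0 0.01" --pt "0.003 -0.002 -0.055 0 0 0.01" --pt "0.003 -0.002 -0.07 0 0 0.01" --pt "0.003 -0.002 -0.085 0 0 0.01" --pt "0.003 -0.002 -0.09 0 0 0.01" --pt "0.003 -0.002 -0.09 0 0 0.01" --pt "0.003 -0.002 -0.09 0 0 0.01" --gripper 1

```text
time: 1.78
eef_pos: [503.6, 207.5, 222.0]
eef_rot: [1.99, 2.431, 0.0]
ft_force: [-0.3, -0.0, -0.3]
opening: 0.7
grip_force: 0.0
```

carry_out --pt "-0.001 0.001 -0.006 0 0 0" --pt "-0.001 0.001 -0.012 0 0 0" --pt "-0.001 0.001 -0.018 0 0 0" --pt "-0.001 0.001 -0.024 0 0 0" --pt "-0.001 0.001 -0.03 0 0 0" --pt "-0.001 0.001 -0.035 0 0 0" --pt "-0.001 0.001 -0.035 0 0 0" --pt "-0.001 0.001 -0.035 0 0 0"

```text
time: 2.45
eef_pos: [501.9, 209.0, 186.4]
eef_rot: [-1.988, -2.432, 0.0]
ft_force: [-1.3, -1.5, 8.5]
opening: 0.2
grip_force: 3.4
```

Pressed with about 8 N, roughly 20 mm down. Drawing forward along −x of the locker.

carry_out --pt "-0.005 -0.001 0 0 0 0" --pt "-0.01 -0.002 0 0 0 0" --pt "-0.015 -0.003 0 0 0 0" --pt "-0.02 -0.004 0 0 0 0" --pt "-0.026 -0.005 -0.001 0 0 0" --pt "-0.032 -0.006 -0.002 0 0 0" --pt "-0.038 -0.008 -0.003 0 0 0" --pt "-0.044 -0.009 -0.004 0 0 0"

```text
time: 3.12
eef_pos: [457.5, 199.9, 182.5]
eef_rot: [-1.988, -2.432, 0.0]
ft_force: [-1.9, -2.6, 6.1]
opening: 0.4
grip_force: 2.7
```

carry_out --pt "-0.006 -0.001 -0.001 0 0 0" --pt "-0.012 -0.002 -0.002 0 0 0" --pt "-0.018 -0.004 -0.003 0 0 0" --pt "-0.024 -0.005 -0.004 0 0 0" --pt "-0.03 -0.006 -0.005 0 0 0" --pt "-0.036 -0.007 -0.006 0 0 0" --pt "-0.042 -0.008 -0.006 0 0 0" --pt "-0.048 -0.01 -0.006 0 0 0"

```text
time: 3.78
eef_pos: [409.6, 190.1, 176.5]
eef_rot: [1.988, 2.432, 0.001]
ft_force: [-1.0, 0.1, 0.5]
opening: 0.8
grip_force: 0.0
```

Contact is lost, so the door should be falling away. Lifting straight up and looking.

carry_out --pt "0 0 0.015 0 0 0" --pt "0 0 0.04 0 0 0" --pt "0 0 0.07 0 0 0" --pt "0 0 0.1 0 0 0" --pt "0 0 0.13 0 0 0" --pt "0 0 0.15 0 0 0" --pt "0 0 0.15 0 0 0" --pt "0 0 0.15 0 0 0"

```text
time: 4.45
eef_pos: [410.0, 190.1, 327.2]
eef_rot: [1.988, 2.431, 0.003]
ft_force: [-1.4, 0.2, -0.7]
opening: 0.7
grip_force: 0.0
```

carry_out --pt "0.02 -0.02 0 0 0 0" --pt "0.05 -0.05 0 0 0 0" --pt "0.08 -0.08 0 0 0 0" --pt "0.11 -0.11 0 0 0 0" --pt "0.14 -0.14 0 0 0 0" --pt "0.16 -0.16 0 0 0 0" --pt "0.18 -0.18 0 0 0 0" --pt "0.18 -0.18 0 0 0 0"

```text
time: 5.12
eef_pos: [592.4, 6.6, 323.9]
eef_rot: [-1.991, -2.428, 0.003]
ft_force: [-0.2, -0.0, -0.1]
opening: 0.6
grip_force: 0.0
```

carry_out --pt "0 0 0 0 0 0" --pt "0 0 0 0 0 0" --pt "0 0 0 0 0 0" --pt "0 0 0 0 0 0" --pt "0 0 0 0 0 0" --pt "0 0 0 0 0 0" --pt "0 0 0 0 0 0" --pt "0 0 0 0 0 0"

```text
time: 5.78
eef_pos: [589.9, 10.2, 326.8]
eef_rot: [1.988, 2.432, 0.0]
ft_force: [1.0, 0.1, 0.4]
opening: 0.5
grip_force: 0.0
```

carry_out --pt "0 0 0 0 0 0" --pt "0 0 0 0 0 0" --pt "0 0 0 0 0 0" --pt "0 0 0 0 0 0" --pt "0 0 0 0 0 0" --pt "0 0 0 0 0 0" --pt "0 0 0 0 0 0" --pt "0 0 0 0 0 0"

```text
time: 6.45
eef_pos: [590.0, 10.0, 326.6]
eef_rot: [1.989, 2.432, 0.0]
ft_force: [0.0, -0.3, -0.9]
opening: 0.3
grip_force: 0.0
```

```bash
python3 - <<'E'
from h import *
a=camera('side')['img'];b=camera('scene')['img'];s=observe();print(s['time'],s['ft_force'])
cv2.imwrite('pics/e.png',cv2.resize(np.vstack([a,b])[:,:,::-1],(400,600)))
E
```

```text
6.55 [ 0.46557548  0.37002144 -0.3159809 ]
```

View pics/e.png

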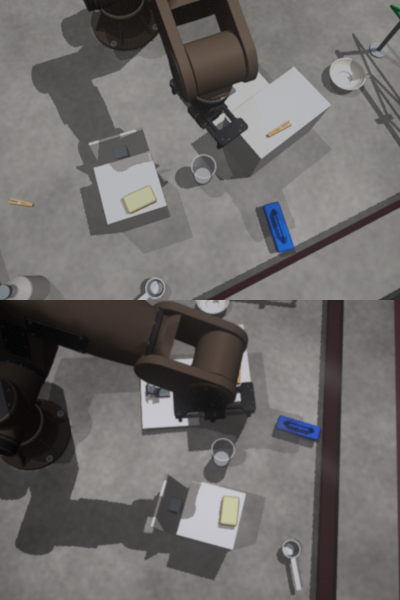

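The wide door now appears to lie down in front of its locker, with its near front corner around (224,205) in the scene view; the narrow one looks unchanged. I'll wait a little longer and check that the door has stopped and sits at the expected spot.

carry_out --pt "0 0 0 0 0 0" --pt "0 0 0 0 0 0" --pt "0 0 0 0 0 0" --pt "0 0 0 0 0 0" --pt "0 0 0 0 0 0" --pt "0 0 0 0 0 0" --pt "0 0 0 0 0 0" --pt "0 0 0 0 0 0"

```text
time: 7.22
eef_pos: [590.0, 10.0, 326.7]
eef_rot: [1.988, 2.432, 0.0]
ft_force: [-0.2, 0.2, -0.6]
opening: 0.2
grip_force: 0.0
```

carry_out --pt "0 0 0 0 0 0" --pt "0 0 0 0 0 0" --pt "0 0 0 0 0 0" --pt "0 0 0 0 0 0" --pt "0 0 0 0 0 0" --pt "0 0 0 0 0 0" --pt "0 0 0 0 0 0" --pt "0 0 0 0 0 0"

```text
time: 7.88
eef_pos: [590.0, 10.0, 326.7]
eef_rot: [1.989, 2.432, 0.0]
ft_force: [-0.1, -0.1, -0.3]
opening: 0.5
grip_force: 0.0
```

```bash
python3 - <<'E'
from h import *
c=camera('scene');b=c['img'];s=observe()
f=240/np.tan(np.radians(c['fov_y']/2))
def proj(p):
    q=np.linalg.inv(c['pose'])@np.r_[p,1];return np.round([c['cx']+f*q[0]/q[2],c['cy']+f*q[1]/q[2]])
for th in(0.6,.9,1.18):
    a=th+.35;x=-79-187*np.sin(a);z=22+187*np.cos(a);k=np.cos(.2),np.sin(.2)
    for y in(-125,125):print(th,y,proj([599+k[0]*x-k[1]*y,229+k[1]*x+k[0]*y,z]))
print(s['time'])
cv2.imwrite('pics/e2.png',cv2.resize(b[0:400,120:520,::-1],(600,600)))
E
```

```text
0.6 -125 [238. 186.]
0.6 125 [234.  69.]
0.9 -125 [229. 196.]
0.9 125 [225.  83.]
1.18 -125 [228. 205.]
1.18 125 [224.  96.]
7.9333
```

View pics/e2.png

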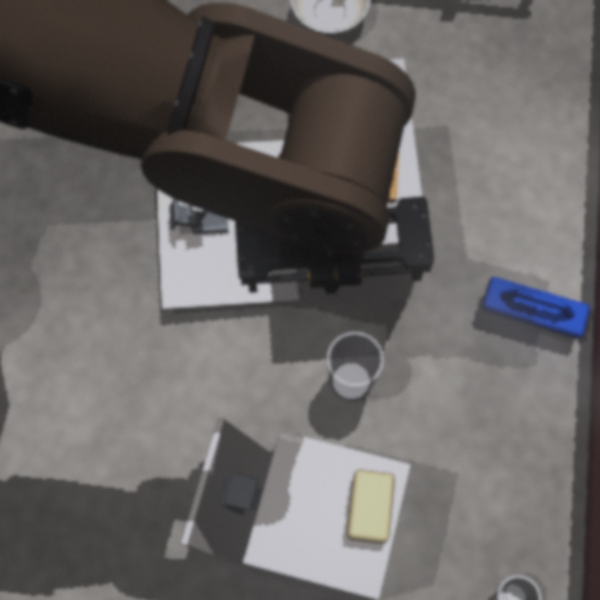

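The door's near corner is at crop (162,307), which is (228,205) in the full picture. That matches the prediction for 1.18 rad, so the door is at its stop. The narrow locker is unchanged and the arm is clear.

```bash
python3 -c "
from cell import *
print(close_job())"
```

```text
the job is handed in; nothing more can be done
None
```

The wide locker's hook was pressed and its door drawn forward until it dropped to its stop (about 1.18 rad by camera); the narrow locker still looked latched, and I handed the job in at about 8 s with the arm clear.

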